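# Twist the sample jar home in the bench shaker and start it

### The arm

A 6-joint arm with a two-finger parallel gripper is mounted at the origin on the work surface. World frame = base frame: x ahead of the robot, y to its left, z up, the work surface at z = 0. Lengths are in m, angles in rad, forces in N, time in s.
With the tool pointing down it reaches from about 0.35 to 0.925 m from the base axis. Payload 6.4 kg.
Tool frame: the origin (TCP) lies at the very end of the fingers, on their centre line; the grasp point (between the pads) lies 19 mm behind it; x points along the fingers, y is the direction in which the jaws open and shut, and the axes are right-handed (so a half turn about x gives the same grasp; the last joint's range is limited). The gripper opens to 94 mm and grips with 3 to 60 N. Pads are 16 mm wide; open, the fingers measure 119 mm over their backs; the gripper's body (75 mm by 177 mm) begins 78 mm behind the grasp point.
Start: joints at [1.154, 0.245, 1.558, -0, 1.339, -0.174], TCP at [0.156, 0.631, 0.205] pointing down, gripper open.
Joint ranges: [-3.13, 3.13], [-1.02, 2.26], [0.13, 2.54], [-0.95, 4.09], [0.21, 2.88], [-2.74, 2.74]. Speed limits (rad/s): [2.57, 2.57, 3.14, 3.14, 3.14, 3.14].

### API

Orientations are given as a unit quaternion [x, y, z, w].
In Python, from plant import robot gives the robot as it stands. Calls block until the motion is done:
- robot.move_pose(position, orientation): joint-space move of the TCP to a pose.
- robot.move_straight(position, rotation=None, rate=0.15, threshold=None): straight line of the TCP; rotation=None keeps the orientation; rate is the mean speed in m/s. With threshold (N) it stops when the force on the tool has changed by that much, and returns True; else False.
- robot.movej(angles): joint-space move.
- robot.move_gripper(opening, force=None): finger opening in m; force is the grip in N (None keeps the last); returns when the fingers have stopped.
- robot.sleep(seconds).
- robot.solve_ik(position, orientation): joint angles nearest the present ones, or None.
- robot.state(): the state.
- robot.camera(name): name is "side" or "top" or "wrist"; returns the picture (480x640x3 uint8, red, green, blue); there is no depth.
- robot.get_calibration(name): a dict with "vertical_fov" (degrees; the focal length in pixels is half the picture's height over the tangent of half this angle, whatever the lens; pixels are square), "cx", "cy" (the principal point, pixels), "rvec" (rotation vector, rad) and "tvec" (3), from world to camera coordinates, as OpenCV has them. Camera axes: x right, y down, z forward; pixel columns grow to the right and rows downward; lengths in m; the calibration is good to about 2 mm. A picture is of the moment at which its call begins: read the wrist's pose just before it. get_calibration takes no time and is no camera call; for the wrist camera it gives the pose at the moment of the call.
A pose or a line that the arm cannot do raises robot.PlanningError and nothing moves.
- robot.finish_job(): hands the job in, once; it reports no verdict.
The state is a dict: "time_s": time; "qpos": joint angles; "qd": joint speeds; "joint_torque": joint torques, N m; "eef_pos": TCP position; "tcp_rot": TCP orientation; "ft_force": force on the tool from outside, world axes, zero at the start; "moment": the same for the moment, N m; "opening": finger opening in m.
Only numpy, scipy, OpenCV 4.12 (cv2) and the standard library are available. Lean on these libraries where they do the work, as an engineer would, in place of code of your own. Each camera call takes 0.05 s, during which the arm holds its last target.

### The job

Take the steel sample jar that has two ears and set it upright in the shaker's round socket with its ears resting on the open entry shelves. Press it down while twisting it clockwise (seen from above), overcoming the grip of the rubber jaws, until the ears are under the catches against their stops and the jar sits fully home on the socket floor; let go of it, and only then throw the shaker's lever all the way over. Keep the jar upright and leave the plain jar, slide box and tweezers where they are.

Things in the scene. Friction and masses are not known exactly. Their poses are not given: they have to be found in the camera images.
- jar: The eared sample jar, about 0.5 kg: a closed steel cylinder 64 mm in diameter with a fixed dark lid (68 mm in diameter, top 90 mm above the underside), standing on the desk. Two opposite ears on its side; a grip fin on the lid. Origin: centre of the underside; z up the axis; x runs along the fin and through both ears (a half turn changes nothing).
- jar_fin (a point): Centre of the flat upright grip fin on the jar's lid, 110 mm above its underside, on the axis: 60 mm long (jar x), 12 mm thick (jar y), from 90 to 130 mm high. Grip it here from above, across its thickness.
- jar_ear (a point): Centre of one of the jar's two ears, 39 mm from the axis along +x, 45 mm above the underside; each ear is 14 mm wide, 10 mm thick (40 to 50 mm above the underside) and reaches to 48 mm from the axis. The other is opposite, at -x.
- shaker: Fixed bench shaker: a white case, shaker x -90 to 90 mm, y -190 to 80 mm, top at 45 mm, with a round aluminium socket (bore 68 mm, outside 124 mm) and a lever on its -y side. Origin: on the desk straight below the socket axis; z up; x level, the line on which both ears lie when home. Angles in these texts: counter-clockwise from shaker x seen from above; the socket repeats after a half turn.
- socket_floor (a point): Centre of the socket floor, 45 mm above the desk, where the jar's underside rests when home. Four rubber-faced spring jaws low in the bore grip the jar over its last 11 mm: pushed without turning it sticks, but while it is being twisted (up to about 0.8 N m) a light push of 5 to 10 N works it down.
- socket_entry (a point): On one of the two open entry shelves (97 mm above the desk, 42 mm from the axis, at 70 degrees). Shelves run from 60 to 158 degrees; with jar x at 70 degrees the ears rest on them and the jar's underside is 12 mm above the socket floor. From a shelf's 60 degree end a ramp slopes down clockwise to 13 degrees, so a jar twisted clockwise can sink from about 50 degrees on.
- socket_catch (a point): Top of one of the two dark catches (113 mm above the desk, at 0 degrees, 50 mm from the axis). Each is a roof over -22 to 25 degrees, 38 to 62 mm from the axis, its underside 106 mm above the desk: an ear must slide in under it from the ramp and cannot be put in from above. At home the ears are at 0 degrees under the catches; end stops allow up to about 3 degrees beyond.
- lever (a joint): Angle of the shaker's start lever: 0 when it leans towards shaker -x (off), 1.0 rad when fully over towards shaker +x (on). It turns about an axis parallel to shaker y at shaker x = 0, y = -135 mm, 67 mm above the desk, moves easily and stays where it is left. It starts between 0 and 0.2.
- lever_tip (a point): Centre of the black ball (26 mm in diameter) at the end of the lever, 80 mm from the lever's axis, on a steel rod 10 mm in diameter; the lever is upright at 0.5 rad.
- plain_jar: Bystander: a plain steel jar without ears, 72 mm in diameter, 92 mm tall, with a small round knob on its lid to 112 mm. Origin: centre of the underside.
- slide_box: Bystander: a flat white box of slides with a clear lid, 85 x 70 x 36 mm. Origin: centre of the underside.
- tweezers: Bystander: steel tweezers 130 mm long lying along their x axis. Origin: at the desk under their middle.
Not all that is in view belongs to the job. What is shaped like the jar but purple or turquoise is not meant.

How it is judged:
On the way, in this order (a step that is already met when the one before it is completed fails the run):
1. The jar stands in the socket mouth, still above home and its ears clear of the catches (horizontal distance between jar and shaker below 0.006 m and z of jar in the frame of shaker between 0.051 and 0.07 m and angle between the x axis of jar and the x axis of shaker, either way round above 0.5 rad and angle between jar's own z axis and vertical below 0.1 rad and value of joint lever below 0.5 rad), for 0.05 s.
2. The jar is twisted fully home, ears under the catches, and let go, with the lever not yet thrown (horizontal distance between jar and shaker below 0.004 m and z of jar in the frame of shaker below 0.048 m and angle between the x axis of jar and the x axis of shaker, either way round below 0.16 rad and angle between jar's own z axis and vertical below 0.05 rad and contact force between the fingers and jar below 0.1 N and value of joint lever below 0.5 rad), for 0.2 s.
3. The lever is thrown over (value of joint lever above 0.85 rad), for 0.1 s.
At the end, for the whole second after the job is handed in: The eared jar stands released and at rest in the socket, its underside within 3 mm of the socket floor, its axis within 4 mm of the socket's and upright within 0.05 rad, its ears within 0.16 rad of the home direction under the catches, and the lever is thrown over (beyond 0.85 rad) (horizontal distance between jar and shaker below 0.004 m and z of jar in the frame of shaker below 0.048 m and angle between the x axis of jar and the x axis of shaker, either way round below 0.16 rad and angle between jar's own z axis and vertical below 0.05 rad and value of joint lever above 0.85 rad and linear speed of jar below 0.02 m/s); the robot touches nothing.
It fails at once if The jar is tipped by more than 0.5 rad (angle between jar's own z axis and vertical above 0.5 rad).
It fails at once if A bystander is moved by more than 20 mm (distance of any of plain_jar, slide_box, tweezers from where it was at the start of the episode above 0.02 m).
It also fails if it takes over 54 s, if anything falls off the work surface, if the arm or the gripper's body presses on something with over 40 N, if the wrist force passes 120 N, or if a joint passes its speed limit or range.

## Working session

There is one attempt and no reset: what is moved stays moved. The work goes in short steps, each a Python script; the robot and the scene stay as the last script left them, time stands still between calls to the robot, and variables do not carry over. Pictures are saved under pics/ and viewed, and the job is handed in when it is done.

```bash
mkdir -p pics; ls; python3 - <<'E'
from plant import robot
import cv2
for n in ["side","top","wrist"]:
    c=robot.get_calibration(n); im=robot.camera(n)
    cv2.imwrite(f"pics/{n}0.png",im[:,:,::-1]); print(n,c)
s=robot.state(); print(s)
E
```

```text
pics
side {'vertical_fov': 45.701159132643, 'cx': 316.2829031683551, 'cy': 242.29941750950695, 'rvec': array([ 0.23841914, -2.77439906,  1.28263524]), 'tvec': array([0.51107418, 0.13827406, 1.20665214])}
top {'vertical_fov': 52.75413907166869, 'cx': 317.8107317291798, 'cy': 244.34768074700148, 'rvec': array([ 2.17133338, -2.15055709,  0.13700909]), 'tvec': array([-0.00907531,  0.53407457,  1.37740373])}
wrist {'vertical_fov': 65.39991140709327, 'cx': 315.37608329896307, 'cy': 239.36026550026313, 'rvec': array([-2.28656041, -1.78902007, -0.25698897]), 'tvec': array([-0.64956471, -0.02903228,  0.3930769 ])}
{'time_s': 0.15, 'qpos': array([ 1.15389981e+00,  2.45648237e-01,  1.55868979e+00, -1.53805647e-05,
        1.33871751e+00, -1.74076996e-01]), 'qd': array([-0.00010814, -0.00018604, -0.00512097,  0.00051108,  0.00113002,
        0.00153599]), 'joint_torque': array([ 2.31860642e-03, -4.16266644e+01, -3.14983213e+01,  6.86481921e-02,
        3.15656082e-02, -7.94919833e-05]), 'eef_pos': array([0.15608561, 0.63051888, 0.20462573]), 'tcp_rot': array([ 0.08514131,  0.7020472 , -0.08613397,  0.7017561 ]), 'ft_force': array([-0.37774383, -0.40750599,  0.43719196]), 'moment': array([ 0.02057933, -0.07884546,  0.01672095]), 'opening': 0.09402515667524647}
```

View pics/side0.png

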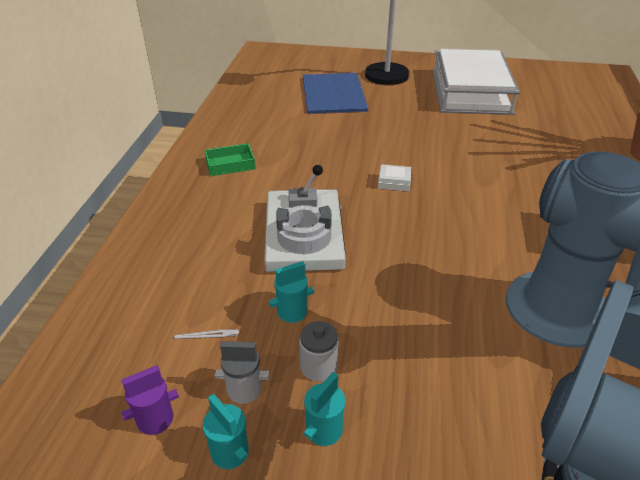

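View pics/top0.png

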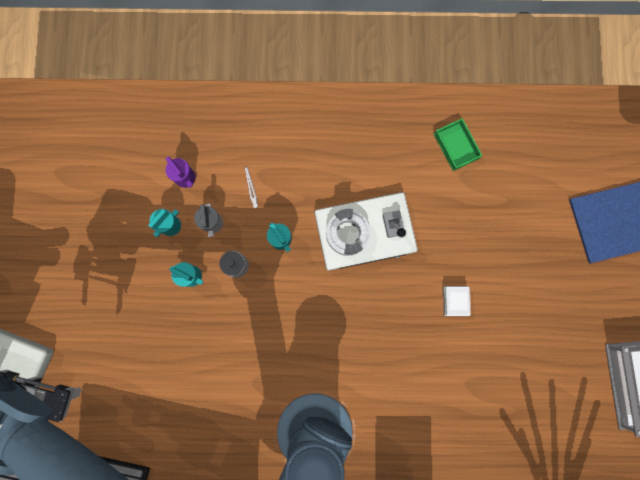

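View pics/wrist0.png

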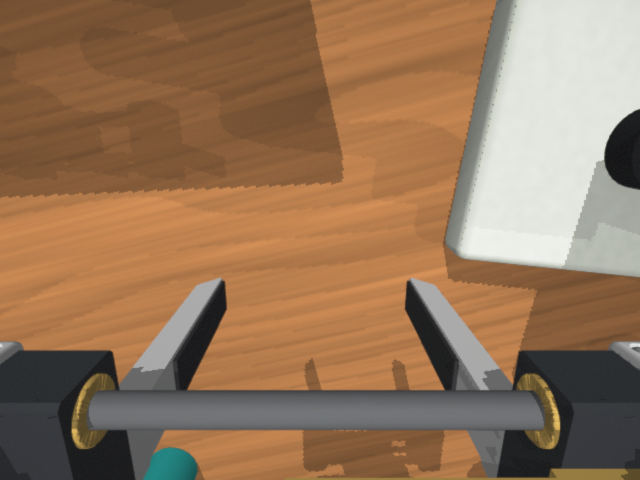

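Top view: eared jar about (207,218), plain jar (233,263), socket about (348,230), lever ball (401,232); a teal distractor stands between the jar and the shaker. Next I triangulate coarse positions.

```bash
cat > h.py <<'E'
import numpy as np, cv2
from scipy.spatial.transform import Rotation as R
def cal(c):
    f=240/np.tan(np.radians(c["vertical_fov"])/2)
    K=np.array([[f,0,c["cx"]],[0,f,c["cy"]],[0,0,1]])
    return K,R.from_rotvec(c["rvec"]).as_matrix(),np.array(c["tvec"])
def ray(c,uv):
    K,Rm,t=cal(c); d=Rm.T@np.linalg.solve(K,[uv[0],uv[1],1]); return -Rm.T@t,d
def onz(c,uv,z):
    o,d=ray(c,uv); return o+d*(z-o[2])/d[2]
def tri(obs):
    A=np.zeros((3,3));b=np.zeros(3)
    rs=[]
    for c,uv in obs:
        o,d=ray(c,uv); d=d/np.linalg.norm(d); P=np.eye(3)-np.outer(d,d); A+=P;b+=P@o; rs.append((o,d))
    p=np.linalg.solve(A,b)
    return p,[np.linalg.norm((np.eye(3)-np.outer(d,d))@(p-o))*1e3 for o,d in rs]
def proj(c,p):
    K,Rm,t=cal(c); q=K@(Rm@np.asarray(p,float)+t); return q[:2]/q[2]
def quat(yaw):  # tool x down, tool y at world angle yaw
    y=np.array([np.cos(yaw),np.sin(yaw),0]); x=np.array([0,0,-1.]); z=np.cross(x,y)
    return R.from_matrix(np.c_[x,y,z]).as_quat()
E
python3 - <<'E'
from plant import robot
from h import *
T=robot.get_calibration("top");S=robot.get_calibration("side")
for n,uv,z in [("jar",(207,212),.13),("plain",(233,262),.1),("socket",(348,230),.1),("ball",(401,232),.13),("teal",(280,236),.1),("tweez",(251,187),0),("box",(457,301),.036),("purple",(179,170),.1),("teal2",(163,222),.1),("teal3",(185,275),.1),("A",(316,207),.045),("B",(405,193),.045),("C",(416,253),.045),("D",(328,270),.045)]:
    print(n,onz(T,uv,z).round(3))
print(tri([(T,(401,232)),(S,(317,170))]))
s=robot.state();print(R.from_quat(s["tcp_rot"]).as_matrix().round(3)); 
W=robot.get_calibration("wrist"); o,_=ray(W,(0,0)); M=R.from_quat(s["tcp_rot"]).as_matrix()
print("cam in tool",M.T@(o-s["eef_pos"]), "cam axes in tool",(cal(W)[1]@M).round(2))
E
python3 -c "
import cv2
a=cv2.imread('pics/top0.png')[130:320,130:450];cv2.imwrite('pics/topz.png',cv2.resize(a,(800,475),interpolation=cv2.INTER_CUBIC))"
```

```text
jar [0.608 0.3   0.13 ]
plain [0.475 0.23  0.1  ]
socket [ 0.567 -0.087  0.1  ]
ball [ 0.558 -0.23   0.13 ]
teal [0.548 0.102 0.1  ]
tweez [0.711 0.199 0.   ]
box [ 0.374 -0.405  0.036]
purple [0.733 0.39  0.1  ]
teal2 [0.584 0.428 0.1  ]
teal3 [0.437 0.36  0.1  ]
A [0.642 0.002 0.045]
B [ 0.687 -0.258  0.045]
C [ 0.51  -0.287  0.045]
D [ 0.459 -0.034  0.045]
(array([ 0.556822  , -0.22821572,  0.13783846]), [np.float64(0.3285235348680664), np.float64(0.32852353486818797)])
[[-0.001  0.24   0.971]
 [-0.001  0.971 -0.24 ]
 [-1.    -0.001 -0.   ]]
cam in tool [-0.17967147  0.00042065 -0.08326056] cam axes in tool [[-0.    1.    0.  ]
 [-0.28 -0.    0.96]
 [ 0.96  0.    0.28]]
```

View pics/topz.png

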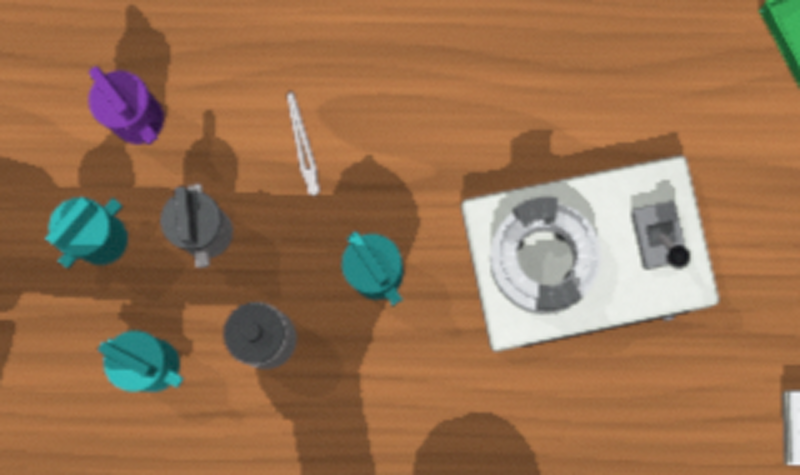

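```bash
cat > look.py <<'E'
from plant import robot
from h import *
import pickle
def look(name,save=True):
    s=robot.state(); c=robot.get_calibration("wrist"); im=robot.camera("wrist")
    cv2.imwrite(f"pics/{name}.png",im[:,:,::-1]); pickle.dump((c,s),open(f"pics/{name}.pkl","wb"))
    print(name,s["time_s"],s["eef_pos"].round(4)); return c
E
python3 - <<'E'
from look import *
d=np.radians
for p,y in [((.567,-.087,.25),-10),((.567,-.087,.25),-80),((.608,.3,.22),-79),((.608,.3,.1),-79),((.567,-.087,.14),-12)]:
    print(p,y,robot.solve_ik(p,quat(d(y))))
robot.move_pose((.567,-.087,.25),quat(d(-10)));look("s1")
robot.move_straight((.567,-.03,.25));look("s2")
E
```

```text
(0.567, -0.087, 0.25) -10 [-3.49826424e-01  3.22569661e-02  1.71139820e+00 -4.44089210e-16
  1.39793749e+00 -1.75293498e-01]
(0.567, -0.087, 0.25) -80 [-0.34982642  0.03225697  1.7113982   0.          1.39793749  1.04643698]
(0.608, 0.3, 0.22) -79 [ 2.91517179e-01  2.97982973e-01  1.46708876e+00 -4.44089210e-16
  1.37652092e+00  1.67032729e+00]
(0.608, 0.3, 0.1) -79 [ 2.91517179e-01  4.11808034e-01  1.55036427e+00 -4.44089210e-16
  1.17942035e+00  1.67032729e+00]
(0.567, -0.087, 0.14) -12 [-3.49826424e-01  1.36541499e-01  1.80811141e+00 -4.44089210e-16
  1.19693974e+00 -1.40386913e-01]
s1 3.0583 [ 0.5671 -0.0863  0.2499]
s2 3.6417 [ 0.567  -0.0299  0.2501]
```

View pics/s1.png

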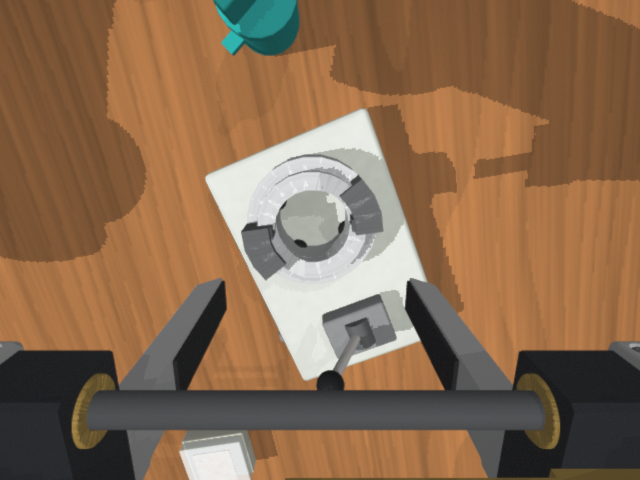

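View pics/s2.png

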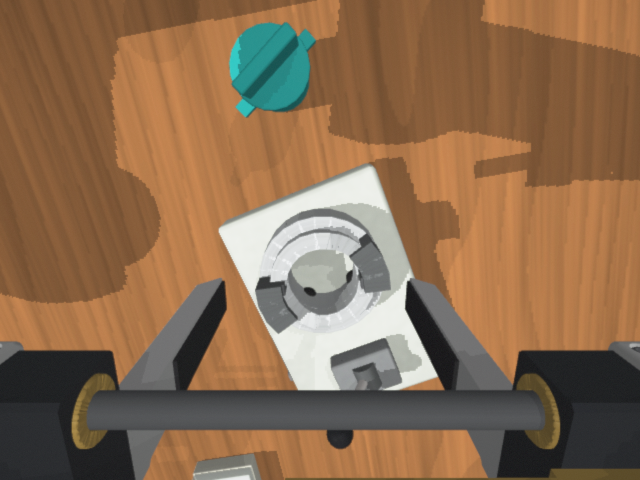

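Both views show the socket: catches at about (263,250) and (365,207) in s1, lever ball (330,383). I zoom to pick features.

```bash
python3 - <<'E'
import cv2
for n,(x,y) in {"s1":(195,100),"s2":(210,155)}.items():
    a=cv2.imread(f'pics/{n}.png')[y:y+200,x:x+240]
    a=cv2.resize(a,None,fx=3.33,fy=3,interpolation=cv2.INTER_CUBIC) if 0 else cv2.resize(a,(720,600),interpolation=cv2.INTER_CUBIC)
    for k in range(0,240,20): cv2.line(a,(k*3,0),(k*3,6),(0,0,255),1);cv2.putText(a,str(x+k),(k*3,16),0,.35,(0,0,255),1)
    for k in range(0,200,20): cv2.line(a,(0,k*3),(6,k*3),(0,0,255),1);cv2.putText(a,str(y+k),(0,k*3+4),0,.35,(0,0,255),1)
    cv2.imwrite(f'pics/{n}z.png',a)
E
```

```text
(no output)
```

View pics/s1z.png

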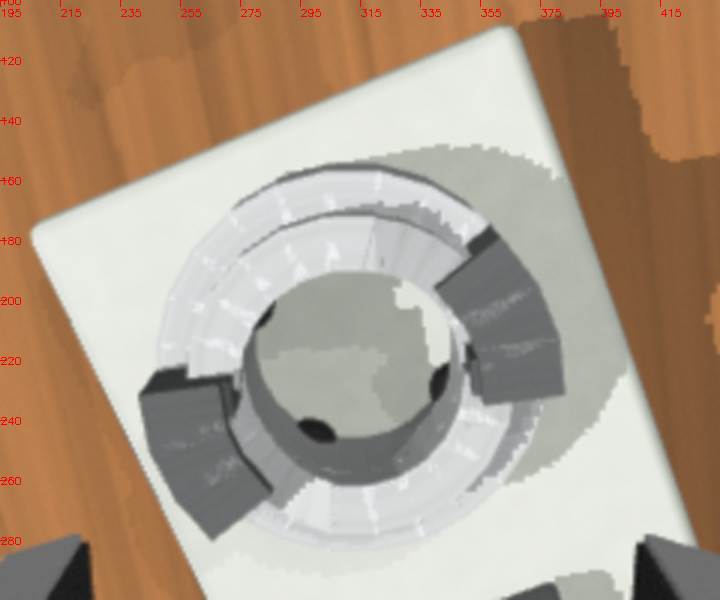

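View pics/s2z.png

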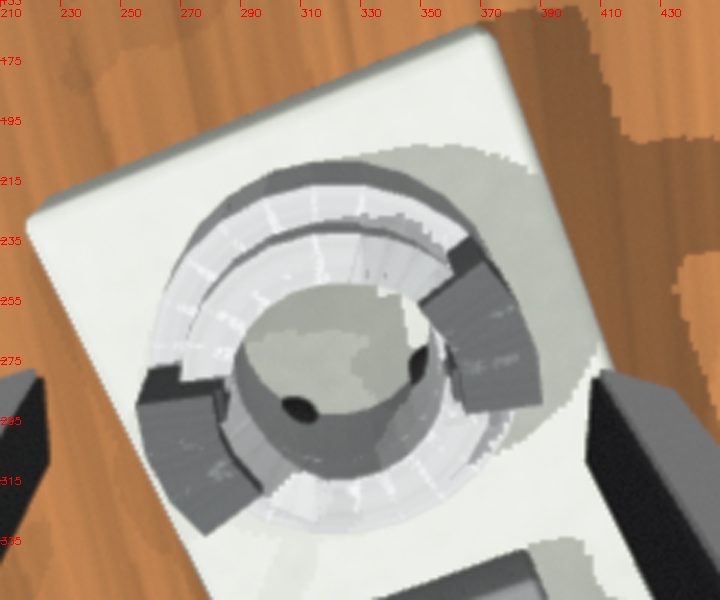

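```bash
cat > fit.py <<'E'
from h import *
import pickle
from scipy.optimize import least_squares
def fit(views,x0,free_z=True):
    # views: list of (cal, [(uv, local)])
    def res(p,full=False):
        x,y,z,a=p; Rz=R.from_euler('z',a).as_matrix(); r=[]
        for c,l in views:
            for uv,q in l: r.append(proj(c,Rz@np.array(q)+[x,y,z])-uv)
        r=np.array(r); return r if full else r.ravel()
    s=least_squares(res,x0,loss="soft_l1") if free_z else least_squares(lambda p:res([p[0],p[1],x0[2],p[2]]),[x0[0],x0[1],x0[3]],loss="soft_l1")
    p=s.x if free_z else np.array([s.x[0],s.x[1],x0[2],s.x[2]])
    return p,res(p,True)
E
cat > sock.py <<'E'
from fit import *
def P(r,a,z=.113): a=np.radians(a); return (r*np.cos(a),r*np.sin(a),z)
L=[P(.038,25),P(.062,25),P(.062,-22),P(.038,-22),P(.062,158),P(.038,158),P(.062,205),P(.038,205)]
z1=[(437,288),(497,232),(565,395),(485,404),(140,393),(222,385),(212,540),(272,490)]
z2=[(420,303),(484,262),(543,405),(468,413),(136,404),(226,403),(206,535),(262,492)]
C1,_=pickle.load(open("pics/s1.pkl","rb"));C2,_=pickle.load(open("pics/s2.pkl","rb"))
v1=(C1,[((u/3+195-.33,v/3+100-.33),q) for (u,v),q in zip(z1,L)])
v2=(C2,[((u/3+210-.33,v/3+155-.33),q) for (u,v),q in zip(z2,L)])
x0=[.567,-.087,0,.18]
if __name__=="__main__":
  for v in ([v1,v2],[v1],[v2]):
    for fz in (True,False):
        p,r=fit(v,x0,fz); print(fz,p.round(4),np.degrees(p[3]).round(2),"rms",np.sqrt((r**2).mean()).round(2))
  p,r=fit([v1,v2],x0); print(r.round(1).tolist())
  import plant
  T=plant.robot.get_calibration("top");S=plant.robot.get_calibration("side")
  W=lambda q:R.from_euler('z',p[3]).as_matrix()@np.array(q)+[p[0],p[1],0]
  print("top proj socket ctr",proj(T,W((0,0,.1))),"corners",[proj(T,W(q)).round(0) for q in [(-.09,.08,.045),(.09,.08,.045),(.09,-.19,.045),(-.09,-.19,.045)]])
E
python3 sock.py
```

```text
True [ 0.5637 -0.0876  0.0022  0.2152] 12.33 rms 1.9
False [ 0.5636 -0.0884  0.      0.2149] 12.31 rms 1.93
True [ 0.5635 -0.0873  0.0023  0.2208] 12.65 rms 1.83
False [ 0.5634 -0.0879  0.      0.2213] 12.68 rms 1.86
True [ 0.5639 -0.0882  0.0011  0.2126] 12.18 rms 1.95
False [ 0.5639 -0.0887  0.      0.2127] 12.18 rms 1.95
[[2.1, 3.4], [2.0, 1.3], [0.3, -0.9], [-0.6, -3.7], [-0.3, 0.5], [-0.1, 3.0], [0.6, -0.4], [-2.0, -2.0], [2.4, 4.9], [0.1, -0.3], [0.2, -0.6], [-1.1, -3.1], [0.2, 0.3], [-3.6, 0.6], [0.1, 0.5], [-1.7, -1.8]]
top proj socket ctr [348.09779743 231.16332093] corners [array([326., 270.]), array([313., 210.]), array([404., 191.]), array([418., 251.])]
```

```bash
cat > sock2.py <<'E'
from sock import *
o=[1,2,4,6]
for nm,vv in (("both",[v1,v2]),("1",[v1]),("2",[v2])):
    w=[(c,[l[i] for i in o]) for c,l in vv]
    for fz in (True,False):
        p,r=fit(w,x0,fz); print(nm,fz,p.round(4),np.degrees(p[3]).round(2),"rms",np.sqrt((r**2).mean()).round(2))
p,r=fit([(c,[l[i] for i in o]) for c,l in (v1,v2)],x0,False)
W=lambda q:R.from_euler('z',p[3]).as_matrix()@np.array(q)+p[:3]
for n,c,(x,y) in (("s1",C1,(195,100)),("s2",C2,(210,155))):
    a=cv2.resize(cv2.imread(f'pics/{n}.png')[y:y+200,x:x+240],(720,600),interpolation=cv2.INTER_CUBIC)
    def pl(pts,col): cv2.polylines(a,[np.int32([(proj(c,W(q))-[x-.33,y-.33])*3 for q in pts])],False,col,1,cv2.LINE_AA)
    A=np.arange(0,361,5)
    pl([P(.034,t,.097) for t in A],(0,0,255)); pl([P(.062,t,.106) for t in A],(255,0,0)); pl([P(.034,t,.045) for t in A],(0,255,255))
    for b in (0,180): pl([P(r,t+b) for r,t in [(.038,25),(.062,25),(.062,0),(.062,-22),(.038,-22),(.038,0),(.038,25)]],(0,255,0))
    pl([(-.09,-.19,.045),(-.09,.08,.045),(.09,.08,.045),(.09,-.19,.045)],(255,0,255))
    cv2.imwrite(f'pics/{n}ov.png',a)
E
python3 sock2.py
```

```text
both True [ 0.5634 -0.0877  0.0018  0.2124] 12.17 rms 0.65
both False [ 0.5633 -0.0883  0.      0.212 ] 12.15 rms 0.72
1 True [ 0.5632 -0.0874  0.0019  0.2187] 12.53 rms 0.79
1 False [ 0.563  -0.0879  0.      0.218 ] 12.49 rms 0.83
2 True [ 0.5635 -0.0879  0.0014  0.2095] 12.0 rms 0.17
2 False [ 0.5635 -0.0885  0.      0.2093] 11.99 rms 0.27
```

View pics/s1ov.png

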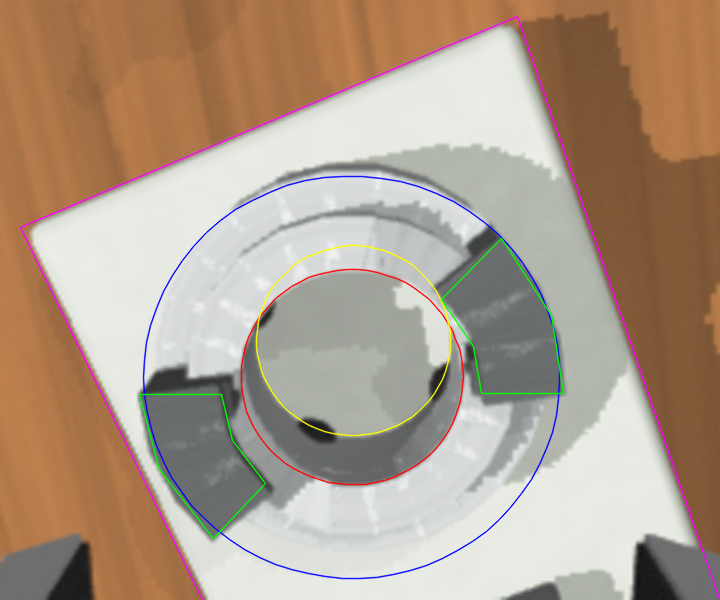

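View pics/s2ov.png

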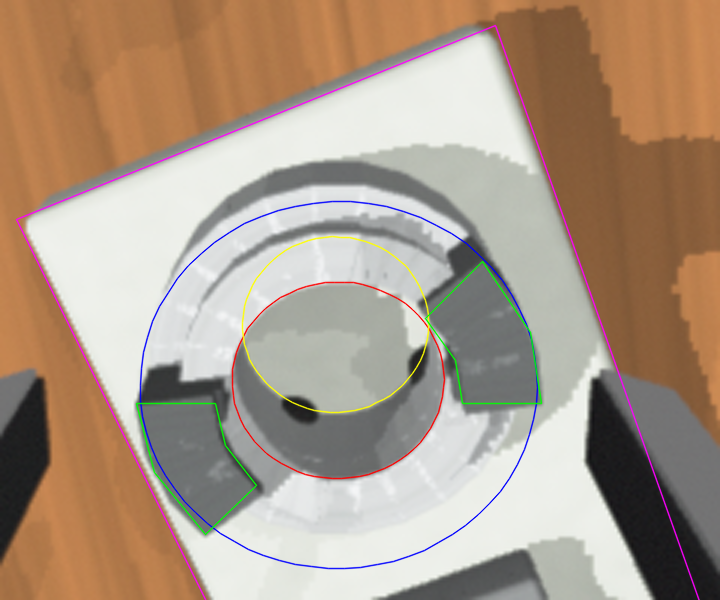

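The bore edge (red) and the catches fit: shaker at (0.5634, -0.0882), yaw 12.1°. Now the jar.

```bash
python3 - <<'E'
from look import *
d=np.radians
robot.move_pose((.600,.3,.26),quat(d(-79)));look("j1")
robot.move_straight((.650,.31,.26));look("j2")
for n in ("j1","j2"):
    c,s=pickle.load(open(f"pics/{n}.pkl","rb")); u=proj(c,(.605,.3,.1)); x,y=int(u[0])-120,int(u[1])-100; x=max(x,0);y=max(y,0);print(n,x,y)
    a=cv2.resize(cv2.imread(f'pics/{n}.png')[y:y+200,x:x+240],(720,600),interpolation=cv2.INTER_CUBIC)
    cv2.imwrite(f'pics/{n}z.png',a)
E
```

```text
j1 5.2333 [0.6003 0.2992 0.2599]
j2 5.775 [0.6498 0.3095 0.2596]
j1 196 116
j2 196 167
```

View pics/j1z.png

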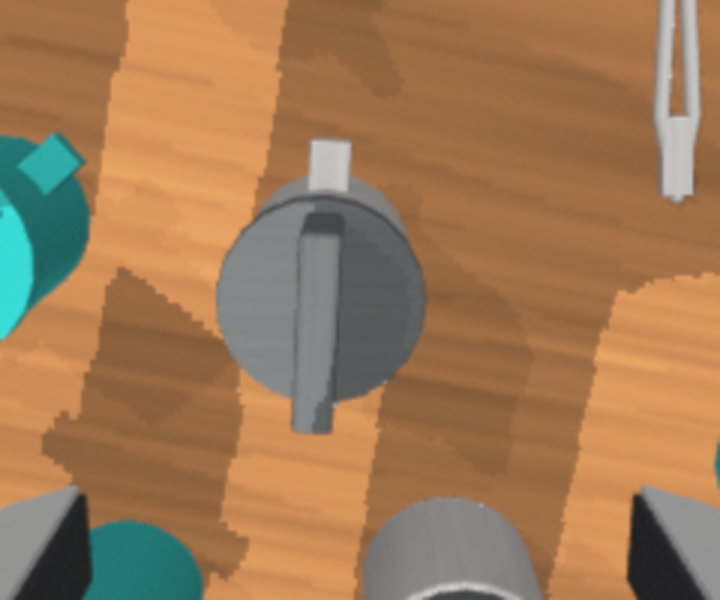

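View pics/j2z.png

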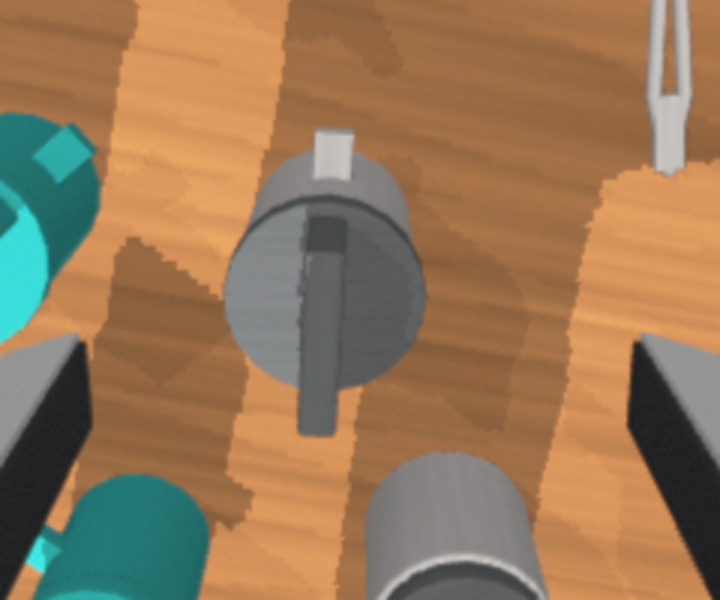

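```bash
cat > jar.py <<'E'
from fit import *
L=[(.03,.006,.13),(.03,-.006,.13),(-.03,.006,.13),(-.03,-.006,.13),(.048,.007,.05),(.048,-.007,.05)]
D={"j1":((196,116),[(302,236),(339,236),(292,433),(331,433),(312,140),(352,142)]),
   "j2":((196,167),[(306,252),(345,252),(297,436),(336,436),(314,129),(354,129)])}
V=[];Cs={}
for n,((x,y),z) in D.items():
    c,_=pickle.load(open(f"pics/{n}.pkl","rb")); Cs[n]=c
    V.append((c,[((u/3+x-.33,v/3+y-.33),q) for (u,v),q in zip(z,L)]))
x0=[.605,.3,0,.19]
for v in (V,V[:1],V[1:]):
    for fz in (1,0):
        p,r=fit(v,x0,fz); print(fz,p.round(4),np.degrees(p[3]).round(2),"rms",np.sqrt((r**2).mean()).round(2))
p,r=fit(V,x0,False)
W=lambda q:R.from_euler('z',p[3]).as_matrix()@np.array(q)+p[:3]
for n,c in Cs.items():
    x,y=D[n][0]
    a=cv2.resize(cv2.imread(f'pics/{n}.png')[y:y+200,x:x+240],(720,600),interpolation=cv2.INTER_CUBIC)
    def pl(pts,col): cv2.polylines(a,[np.int32([(proj(c,W(q))-[x-.33,y-.33])*3 for q in pts])],False,col,1,cv2.LINE_AA)
    A=np.radians(np.arange(0,361,5))
    pl([(.034*np.cos(t),.034*np.sin(t),.09) for t in A],(0,0,255)); pl([(.032*np.cos(t),.032*np.sin(t),0) for t in A],(0,255,255))
    pl([L[i] for i in (0,1,3,2,0)],(0,255,0)); pl([L[i] for i in (4,5)],(0,255,0))
    cv2.imwrite(f'pics/{n}ov.png',a)
E
python3 jar.py; python3 -c "
import cv2,numpy as np
a=[cv2.imread('pics/%sov.png'%n)[80:480,150:550] for n in ('j1','j2')];cv2.imwrite('pics/jov.png',np.hstack(a))"
```

```text
1 [ 0.5987  0.312  -0.0028  0.1357] 7.78 rms 0.64
0 [0.5996 0.312  0.     0.1358] 7.78 rms 0.71
1 [ 0.5982  0.3119 -0.0049  0.1323] 7.58 rms 0.64
0 [0.5992 0.312  0.     0.1321] 7.57 rms 0.78
1 [0.6003 0.3121 0.0008 0.1393] 7.98 rms 0.46
0 [0.6    0.3121 0.     0.1393] 7.98 rms 0.47
```

View pics/jov.png

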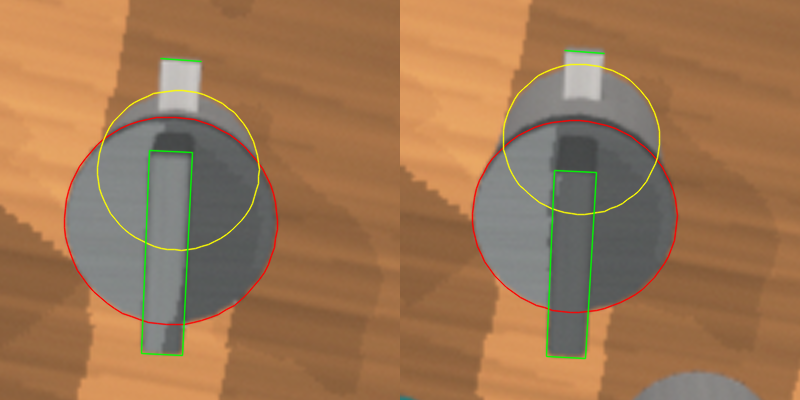

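Overlay fits the lid circle, fin and ear: jar at (0.5997, 0.3120), yaw 7.8°, standing at z about 0. Grasping.

```bash
python3 - <<'E'
from look import *
q=quat(np.radians(7.8-90))
robot.move_gripper(0.06)
robot.move_pose((.5997,.3120,.20),q)
hit=robot.move_straight((.5997,.3120,.097),rate=.08,threshold=8)
print(hit,robot.state()["eef_pos"].round(4))
if not hit:
    robot.move_gripper(0.0,force=60); s=robot.state(); print("open",s["opening"])
    robot.move_straight((.5997,.3120,.25),rate=.15); robot.sleep(.2)
    s=robot.state();print("open",s["opening"],s["ft_force"].round(2)); look("g1")
E
```

```text
False [0.6002 0.3122 0.0978]
open 0.011612506339472554
open 0.011832118008863562 [-0.49  0.31 -5.08]
g1 10.5417 [0.5993 0.3118 0.2488]
```

View pics/g1.png

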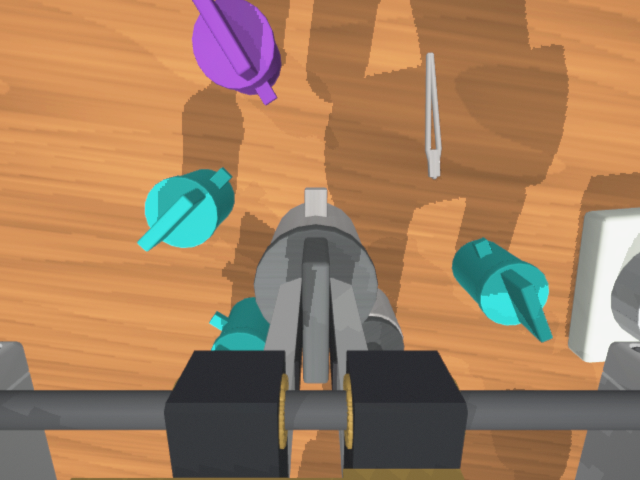

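```bash
python3 - <<'E'
import cv2
a=cv2.imread('pics/g1.png')[180:390,240:390]
cv2.imwrite('pics/g1z.png',cv2.resize(a,None,fx=2.8,fy=2.8,interpolation=cv2.INTER_CUBIC))
E
```

```text
(no output)
```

View pics/g1z.png

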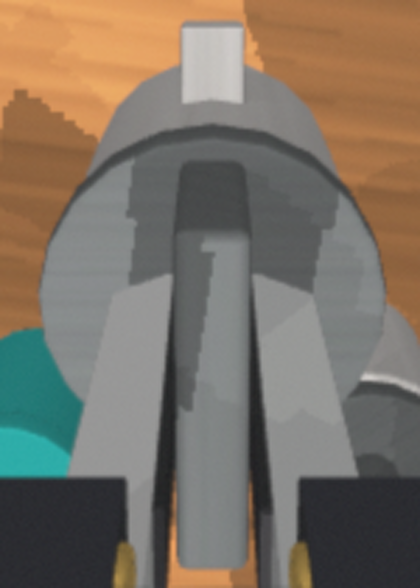

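```bash
python3 - <<'E'
from fit import *
c,s=pickle.load(open("pics/g1.pkl","rb"))
L=[(.03,.006,.13),(.03,-.006,.13),(-.03,.006,.13),(-.03,-.006,.13),(.048,.007,.05),(.048,-.007,.05),(.034*0,.034,.09),(0,-.034,.09)]
z=[(174,232),(252,232),(176,569),(249,569),(182,22),(244,23)]
z=[(u/2.8+240-.32,v/2.8+180-.32) for u,v in z]
yaw=np.radians(7.8)
p,r=fit([(c,list(zip(z,L)))],[.5993,.3118,.1518,yaw]); print(p.round(4),np.degrees(p[3]),r.round(1).tolist())
M=R.from_quat(s["tcp_rot"]).as_matrix(); print("jar in tool",(M.T@(p[:3]-s["eef_pos"])).round(4), M.round(3).tolist())
# free z off at expected height
p2,r=fit([(c,list(zip(z,L)))],[.5993,.3118,s["eef_pos"][2]-.0975,yaw],False); print(p2.round(4),"jar in tool",(M.T@(p2[:3]-s["eef_pos"])).round(4),r.round(1).tolist())
E
```

```text
[0.5992 0.3122 0.1512 0.1344] 7.698273030465547 [[-0.4, -0.9], [0.4, -0.9], [0.1, 0.2], [-0.1, 0.3], [-0.4, 1.1], [0.4, 0.7]]
jar in tool [ 0.0976 -0.0004 -0.0001] [[-0.002, 0.136, -0.991], [-0.001, -0.991, -0.136], [-1.0, 0.0, 0.002]]
[0.5992 0.3122 0.1513 0.1344] jar in tool [ 0.0975 -0.0004 -0.0002] [[-0.4, -0.9], [0.5, -0.9], [0.1, 0.3], [-0.1, 0.3], [-0.4, 1.0], [0.4, 0.7]]
```

```bash
python3 - <<'E'
from look import *
q=quat(np.radians(12.1+75-90))
robot.move_straight((.5638,-.0883,.25),q,rate=.2)
robot.sleep(.1); s0=robot.state(); print(s0["time_s"],s0["eef_pos"].round(4),s0["ft_force"].round(2),s0["moment"].round(2))
robot.move_straight((.5638,-.0883,.21),rate=.1)
hit=robot.move_straight((.5638,-.0883,.15),rate=.04,threshold=8)
s=robot.state(); print(hit,s["time_s"],s["eef_pos"].round(4),s["ft_force"].round(2),s["moment"].round(2),s["opening"])
look("p1"); cv2.imwrite("pics/p1s.png",robot.camera("side")[150:300,220:400,::-1].repeat(3,0).repeat(3,1))
E
```

```text
12.85 [ 0.5638 -0.0878  0.25  ] [-0.7   0.96 -4.89] [-0.12  0.08 -0.02]
True 14.6667 [ 0.5637 -0.0882  0.1539] [-0.67 -0.15  6.38] [-0.05  0.1  -0.  ] 0.011515497802827323
p1 14.6667 [ 0.5637 -0.0882  0.1539]
```

View pics/p1.png

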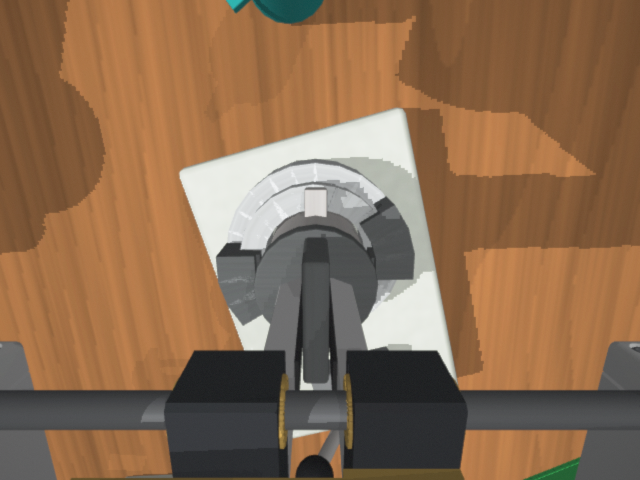

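View pics/p1s.png

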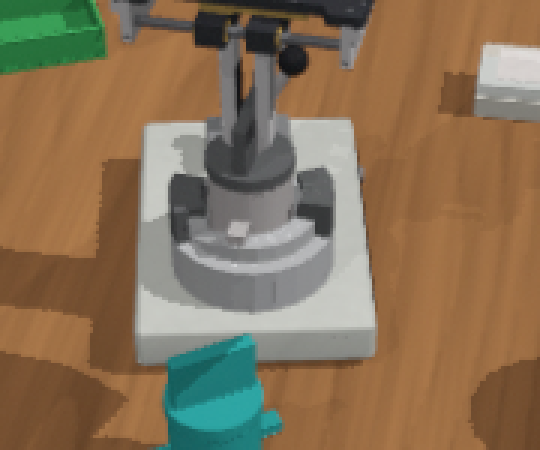

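```bash
cat > tw.py <<'E'
from look import *
F0=-4.9
def step(rel,z,rate=.15,x=.5638,y=-.0883):
    robot.move_straight((x,y,z),quat(np.radians(12.1+rel-90)),rate=rate)
    s=robot.state(); yy=R.from_quat(s["tcp_rot"]).as_matrix()[:,1]
    a=np.degrees(np.arctan2(yy[1],yy[0]))+90-12.1
    push=s["ft_force"][2]-F0
    print(f"t {s['time_s']:.2f} cmd {rel:.1f} {z:.4f} act {a:.1f} z {s['eef_pos'][2]:.4f} push {push:.1f} F {s['ft_force'].round(1)} M {s['moment'].round(2)}")
    return push,a,s
E
python3 - <<'E'
from tw import *
for rel,z in [(70,.1535),(64,.1535),(58,.153),(54,.153)]:
    step(rel,z)
E
```

```text
t 15.02 cmd 70.0 0.1535 act 70.1 z 0.1539 push 4.1 F [ 0.3 -0.  -0.8] M [-0.13 -0.14 -0.06]
t 15.28 cmd 64.0 0.1535 act 64.2 z 0.1539 push 6.2 F [0.2 0.8 1.3] M [-0.1   0.06 -0.22]
t 15.53 cmd 58.0 0.1530 act 58.2 z 0.1539 push 8.9 F [-0.9 -0.4  4. ] M [-0.13  0.12 -0.24]
t 15.78 cmd 54.0 0.1530 act 54.2 z 0.1539 push 10.2 F [0.5 1.  5.3] M [-0.06  0.14 -0.14]
```

```bash
python3 - <<'E'
from tw import *
z=.153; rel=54; zmin=.1408
while rel>14:
    rel-=3
    push,a,s=step(rel,z)
    if abs(s["moment"][2])>1.5: print("torque"); break
    z=max(zmin,s["eef_pos"][2]-.0010)
E
```

```text
t 16.03 cmd 51.0 0.1530 act 51.2 z 0.1538 push 10.3 F [0.7 0.5 5.4] M [-0.26 -0.14  0.04]
t 16.28 cmd 48.0 0.1528 act 48.2 z 0.1536 push 10.5 F [ 3.  -1.1  5.6] M [-0.48 -0.55  0.08]
t 16.53 cmd 45.0 0.1526 act 45.1 z 0.1520 push 6.5 F [ 1.9 -1.9  1.6] M [-0.57 -0.45 -0.12]
t 16.78 cmd 42.0 0.1510 act 42.1 z 0.1511 push 10.3 F [ 0.1 -2.   5.4] M [-0.75 -0.03 -0.25]
t 17.03 cmd 39.0 0.1501 act 39.1 z 0.1505 push 10.7 F [ 0.1 -1.2  5.8] M [-0.86  0.02 -0.1 ]
t 17.28 cmd 36.0 0.1495 act 36.1 z 0.1501 push 11.4 F [-0.6 -1.2  6.5] M [-0.87 -0.19 -0.01]
t 17.53 cmd 33.0 0.1491 act 33.0 z 0.1495 push 10.4 F [-0.3 -2.5  5.5] M [-0.63 -0.06 -0.34]
t 17.78 cmd 30.0 0.1485 act 30.0 z 0.1487 push 9.4 F [ 0.2 -2.4  4.5] M [-0.56 -0.1  -0.5 ]
t 18.03 cmd 27.0 0.1477 act 27.0 z 0.1478 push 9.9 F [ 0.1 -1.4  5. ] M [-0.43  0.09 -0.62]
t 18.28 cmd 24.0 0.1468 act 24.0 z 0.1470 push 10.5 F [ 0.3 -2.1  5.6] M [-0.61  0.18 -0.46]
t 18.53 cmd 21.0 0.1460 act 21.0 z 0.1461 push 10.8 F [-0.2 -2.4  5.9] M [-0.44  0.19 -0.32]
t 18.78 cmd 18.0 0.1451 act 18.1 z 0.1453 push 10.1 F [-0.5 -1.8  5.2] M [-0.56  0.19 -0.29]
t 19.03 cmd 15.0 0.1443 act 15.1 z 0.1446 push 11.1 F [ 1.  -1.   6.2] M [-0.47  0.22 -0.25]
t 19.28 cmd 12.0 0.1436 act 12.1 z 0.1439 push 11.5 F [-0.6 -1.   6.6] M [-0.49  0.27 -0.08]
```

```bash
python3 - <<'E'
from tw import *
z=.1428; rel=12
while rel>-2:
    rel-=2
    push,a,s=step(rel,z)
    if abs(s["moment"][2])>1.3: print("torque"); break
    z=max(.1405,s["eef_pos"][2]-.0011)
look("e1"); cv2.imwrite("pics/e1s.png",robot.camera("side")[150:300,220:400,::-1].repeat(3,0).repeat(3,1))
E
```

```text
t 19.53 cmd 10.0 0.1428 act 10.2 z 0.1435 push 12.9 F [-1.  -1.8  8. ] M [-0.37  0.38  0.2 ]
t 19.78 cmd 8.0 0.1424 act 8.2 z 0.1430 push 12.0 F [-0.5 -1.8  7.1] M [-0.42  0.38  0.27]
t 20.03 cmd 6.0 0.1419 act 6.2 z 0.1425 push 12.3 F [-0.3 -1.2  7.4] M [-0.45  0.36  0.41]
t 20.28 cmd 4.0 0.1414 act 4.2 z 0.1420 push 12.6 F [-0.4 -1.5  7.7] M [-0.45  0.38  0.27]
t 20.53 cmd 2.0 0.1409 act 2.2 z 0.1419 push 15.6 F [-2.2 -1.  10.7] M [-0.25  0.57  0.72]
t 20.78 cmd 0.0 0.1408 act 0.3 z 0.1419 push 14.7 F [-2.2 -1.4  9.8] M [-0.17  0.62  0.93]
t 21.03 cmd -2.0 0.1408 act -1.7 z 0.1420 push 15.2 F [-2.2 -1.5 10.3] M [-0.24  0.62  1.22]
e1 21.0333 [ 0.5636 -0.0885  0.142 ]
```

View pics/e1.png

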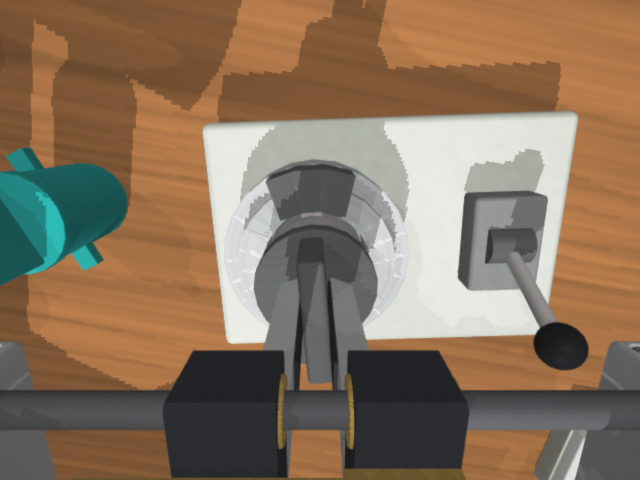

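View pics/e1s.png

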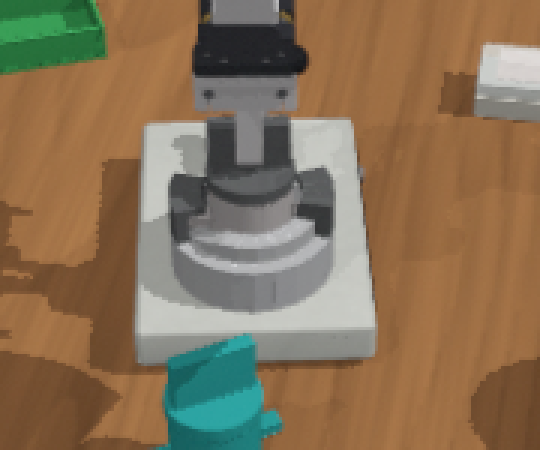

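Floored at TCP z 0.1419, exactly 12 mm below the shelf height, with torque rising against the stop. Releasing and checking.

```bash
python3 - <<'E'
from tw import *
step(-1,.1415)
robot.move_gripper(.04)
s=robot.state(); print(s["time_s"],s["opening"],s["ft_force"].round(2))
robot.sleep(.25)
robot.move_straight((.5638,-.0883,.25),rate=.15)
robot.sleep(.1);look("r1")
c,_=pickle.load(open("pics/r1.pkl","rb")); u=proj(c,(.5638,-.0883,.15)).astype(int); x,y=u[0]-120,max(u[1]-110,0);print(x,y)
cv2.imwrite('pics/r1z.png',cv2.resize(cv2.imread('pics/r1.png')[y:y+200,x:x+240],(720,600),interpolation=cv2.INTER_CUBIC))
cv2.imwrite("pics/r1s.png",robot.camera("side")[150:300,220:400,::-1].repeat(3,0).repeat(3,1))
E
```

```text
t 21.38 cmd -1.0 0.1415 act -0.7 z 0.1419 push 12.2 F [-1.3 -2.1  7.3] M [-0.41  0.34  1.06]
22.0083 0.040102622898781366 [-0.09  0.44  0.94]
r1 23.2333 [ 0.563  -0.088   0.2483]
196 128
```

View pics/r1z.png

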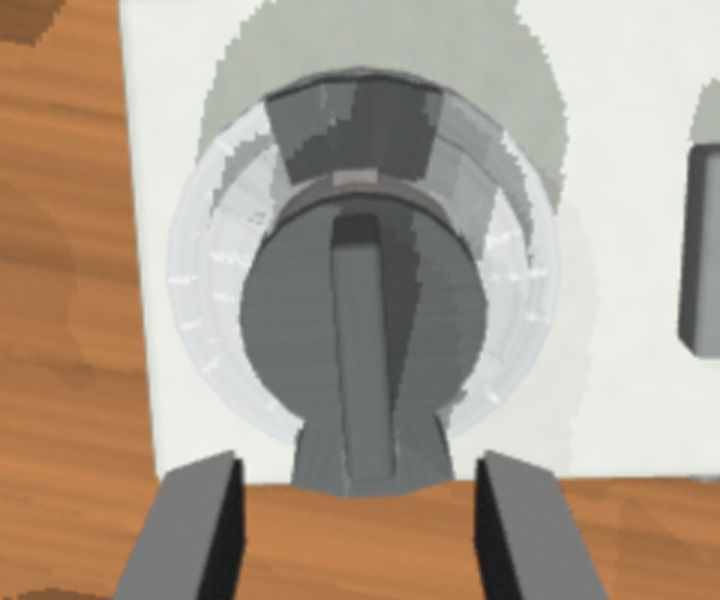

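View pics/r1s.png

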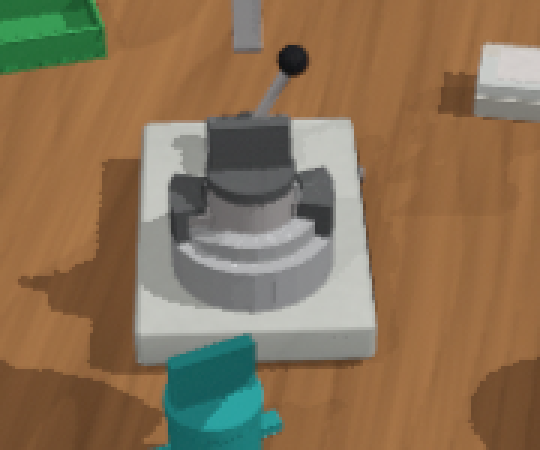

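```bash
python3 - <<'E'
from fit import *
c,s=pickle.load(open("pics/r1.pkl","rb"))
L=[(.03,.006,.13),(.03,-.006,.13),(-.03,.006,.13),(-.03,-.006,.13)]
z=[(u/3+196-.33,v/3+128-.33) for u,v in [(333,248),(380,246),(349,480),(396,476)]]
for fz in (1,0):
    p,r=fit([(c,list(zip(z,L)))],[.5638,-.0883,.045,.2],fz); print(p.round(4),"rel yaw",np.degrees(p[3])-12.1,r.round(1).tolist())
# catch in same view: outer corners at 25,-22
def P(r,a,z=.113): a=np.radians(a); return (r*np.cos(a),r*np.sin(a),z)
z=[(u/3+196-.33,v/3+128-.33) for u,v in [(265,100),(444,92),(291,182),(426,174)]]
L=[P(.062,25),P(.062,-22),P(.040,25),P(.040,-22)]
p,r=fit([(c,list(zip(z,L)))],[.5638,-.0883,0,.2],False); print("shaker",p.round(4),np.degrees(p[3]),r.round(1).tolist())
E
```

```text
[ 0.5602 -0.0893  0.0351  0.2604] rel yaw 2.8198448104091085 [[-0.5, 0.3], [0.5, -0.2], [-0.0, -0.2], [0.0, 0.1]]
[ 0.5631 -0.0887  0.045   0.2601] rel yaw 2.804863775327396 [[-1.0, -0.9], [0.7, -1.4], [-0.2, 1.5], [0.4, 1.9]]
shaker [ 0.5633 -0.0884  0.      0.2109] 12.084781500802114 [[-0.0, 1.3], [0.0, 1.3], [3.3, -2.2], [-3.9, -1.2]]
```

```bash
python3 - <<'E'
from tw import *
robot.move_straight((.545,-.0883-.0,.30),rate=.2);robot.sleep(.1);c=look("r2")
robot.move_straight((.615,-.075,.30),rate=.2);robot.sleep(.1);c2=look("r3")
for n in ("r2","r3"):
    c,_=pickle.load(open(f"pics/{n}.pkl","rb")); u=proj(c,(.5638,-.0883,.15)).astype(int); x,y=u[0]-67,max(u[1]-100,0);print(n,x,y)
    cv2.imwrite(f'pics/{n}z.png',cv2.resize(cv2.imread(f'pics/{n}.png')[y:y+180,x:x+133],(532,720),interpolation=cv2.INTER_CUBIC)[:600])
E
```

```text
r2 23.85 [ 0.5445 -0.0881  0.2981]
r3 24.5083 [ 0.6142 -0.0751  0.2996]
r2 253 103
r3 252 176
```

View pics/r2z.png

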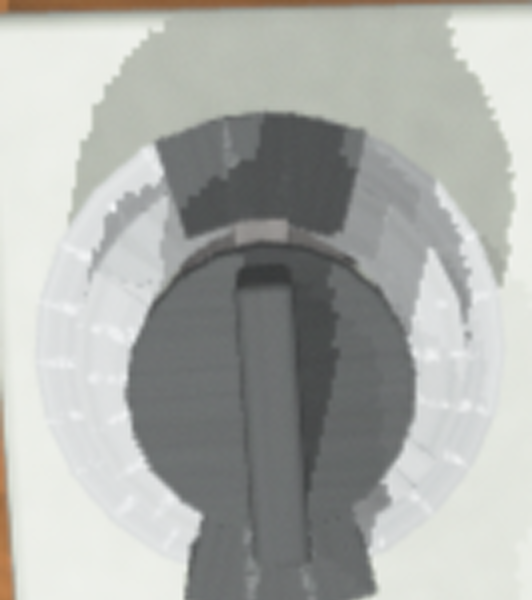

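View pics/r3z.png

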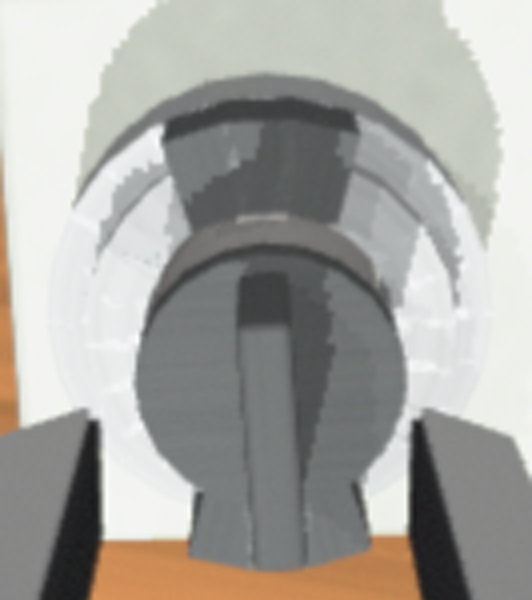

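```bash
python3 - <<'E'
from fit import *
L=[(.03,.006,.13),(.03,-.006,.13),(-.03,.006,.13),(-.03,-.006,.13)]
def V(n,x,y,z,k): 
    c,_=pickle.load(open(f"pics/{n}.pkl","rb")); return (c,[((u/k+x-.5+.5/k,v/k+y-.5+.5/k),q) for (u,v),q in zip(z,L)])
v=[V("r1",196,128,[(333,248),(380,246),(349,480),(396,476)],3),
 V("r2",253,103,[(240,290),(292,288),(256,562),(309,560)],4),
 V("r3",252,176,[(241,325),(292,323),(254,570),(305,567)],4)]
for w in (v,v[1:]):
    p,r=fit(w,[.5638,-.0883,.045,.2]); print(p.round(4),np.degrees(p[3])-12.1,r.round(1).tolist())
import plant
T=plant.robot.get_calibration("top");S=plant.robot.get_calibration("side")
E
```

```text
[ 0.5612 -0.0891  0.0381  0.2548] 2.4999099065556365 [[-0.5, -0.3], [0.8, -0.6], [-0.4, 0.1], [-0.1, 0.6], [-0.7, 0.4], [0.8, -0.0], [-0.3, 1.8], [0.2, 1.5], [-0.6, -0.4], [0.2, -0.7], [0.3, -0.6], [0.5, -0.5]]
[ 0.5616 -0.0889  0.0395  0.2506] 2.256061865662538 [[-0.7, -0.0], [1.0, -0.3], [-0.5, 1.8], [0.1, 1.5], [-0.6, -0.4], [0.3, -0.6], [0.1, -0.3], [0.3, -0.2]]
```

Jar confirmed home (about +2.5°, z not above 0.045). Now the lever.

```bash
python3 - <<'E'
from tw import *
th=np.radians(12.1); X=np.array([np.cos(th),np.sin(th),0]);Y=np.array([-np.sin(th),np.cos(th),0]);O=np.array([.5635,-.0882,0])
g=lambda x,z:O+X*x-Y*.135+[0,0,z]
q=quat(th-np.pi/2)
robot.move_straight(g(-.085,.25),q,rate=.2)
robot.move_gripper(0,force=10)
robot.move_straight(g(-.085,.12),rate=.15)
robot.sleep(.1); print(robot.state()["ft_force"].round(2))
hit=robot.move_straight(g(.03,.12),rate=.08,threshold=8)
s=robot.state(); print(hit,s["time_s"],((s["eef_pos"]-O)@X).round(4),s["ft_force"].round(2))
robot.camera("side")
cv2.imwrite("pics/l1s.png",robot.camera("side")[130:280,220:400,::-1].repeat(3,0).repeat(3,1))
E
```

```text
[-0.29 -0.65 -0.02]
True 28.7333 0.0155 [-4.35 -0.65  4.37]
```

View pics/l1s.png

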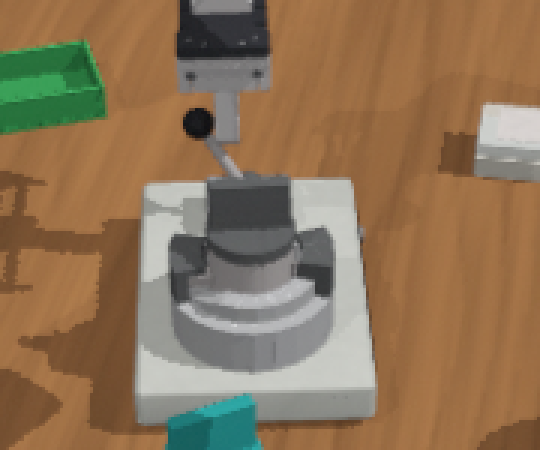

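```bash
python3 - <<'E'
from tw import *
th=np.radians(12.1); X=np.array([np.cos(th),np.sin(th),0]);Y=np.array([-np.sin(th),np.cos(th),0]);O=np.array([.5635,-.0882,0])
g=lambda x,z:O+X*x-Y*.135+[0,0,z]
hit=robot.move_straight(g(.021,.12),rate=.05,threshold=15)
s=robot.state(); print(hit,s["time_s"],((s["eef_pos"]-O)@X).round(4),s["ft_force"].round(2))
robot.move_straight(g(-.03,.12),rate=.12)
robot.move_straight(g(-.06,.28),rate=.2)
T=robot.get_calibration("top");S=robot.get_calibration("side")
for n in ("top","side"):
    im=robot.camera(n); cv2.imwrite(f"pics/f_{n}.png",im[:,:,::-1])
ims=cv2.imread("pics/f_side.png")[130:280,220:400]; imt=cv2.imread("pics/f_top.png")[180:280,300:420]
cv2.imwrite("pics/fz.png",np.hstack([cv2.resize(ims,(480,400)),cv2.resize(imt,(320,267))[:267].copy() if 0 else cv2.copyMakeBorder(cv2.resize(imt,(320,267)),0,133,0,0,0)]))
for a in (.85,1.0):
    b=g(.08*np.sin(a-.5),.067+.08*np.cos(a-.5)); print(a,"side",proj(S,b).round(1),"top",proj(T,b).round(1))
print(robot.state()["time_s"])
E
```

```text
True 29.0417 0.0155 [-5.13 -0.31  6.  ]
0.85 side [290.3 169.2] top [396.  209.3]
1.0 side [285.8 171.1] top [394.8 205.8]
30.6417
```

View pics/fz.png

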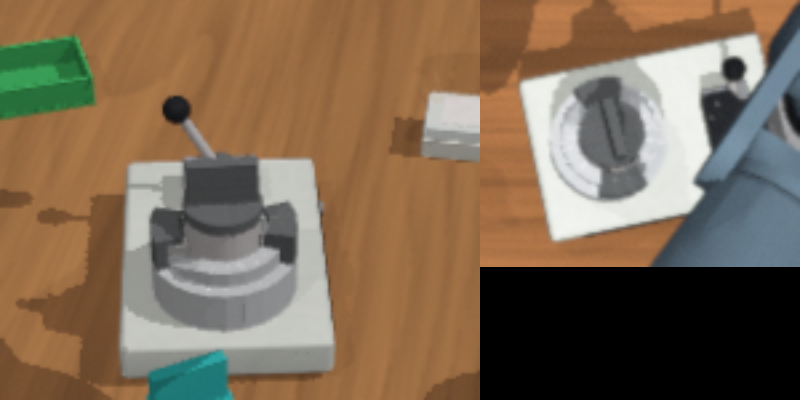

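The ball is at (286,171) in the side view and (395,206) in the top view; both match the prediction for 1.0 rad. The jar is still home and the arm is clear.

```bash
python3 -c "
from plant import robot
print(robot.state()['ft_force']); robot.finish_job()"
```

```text
[0.2802669  0.21887101 0.50613208]
the job is handed in; nothing more can be done
```

I set the eared jar on the entry shelves at about 75°, then pressed it down with 10–15 N while twisting it clockwise until it was home. I released it, threw the lever, and handed the job in at about 31 s.

Last checks:
- **Jar height:** the tool stopped hard 12.0 mm below shelf level, as the text says for home. Camera fits put the underside at about 38–40 mm instead of 45 mm. That is below what is physically possible, so I take it as weak depth measurement and relied on the contact height.
- **Jar angle:** the ears are about 2–3° short of the home direction. The fin slipped a few degrees in the fingers at the end of the twist, so the ears may not be touching their stops. This is within the 9° allowed.
- **Jar position:** with the height held at home, the first picture after release put the jar's centre within 1 mm of the socket's centre. Leaving the height free gave about 2–3 mm, still inside the 4 mm limit.
- **Lever:** the ball's position in both the side and top pictures matches 1.0 rad, fully over.
- **Bystanders:** I did not measure the plain jar, slide box and tweezers again at the end. The arm kept clear of them on every planned path, and no contact force showed up.

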